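# Load the tube block into the dock past its one-way flap

## Task

Pick up the tube block, keep it level and set it in line on the open end of the loading lane; then push it slowly along the lane, past the sprung one-way flap and against the dock's sprung head, until the flap shuts behind it, never so hard that the head is driven onto its end stop. Then ease off gently, so that the block settles back against the shut flap instead of shooting back, and leave it there; do not disturb the other things.

Things in the scene. Friction and masses are not known exactly. Their poses are not given: they have to be found in the camera images.
- block: Orange micro tube block, a solid box 66 mm (its x) by 104 mm (its y) by 26 mm high with rows of small holes in its top, about 150 g; origin at the centre of its underside, z up. It lies loose on the worktop on the robot's left, lying across the bench, and goes into the lane lengthwise, either end first.
- lane: Fixed grey base plate of the loading lane, 455 mm (its x) by 92 mm, top 12 mm above the worktop, with two low guide rails and the dock on it, ahead of the robot. +x (to the robot's right) is the way in, z up; origin on the lane's centre line at the height of the worktop; the plate runs from x = -0.200 (open end) to +0.255.
- lane_open (a point): Where the block's middle goes when set down: on the centre line and the plate's top at lane x = -0.120; axes as the lane's. From x = -0.200 to -0.070 there are no rails. Gel tanks 86 to 95 mm high stand close behind the lane and the block, their fronts 0.54 m or more from the robot's axis in x: open the gripper no wider than needed there.
- lane_mouth (a point): On the centre line at lane x = -0.040, on the plate's top; axes as the lane's. From x = -0.070 (88 mm wide) to -0.040 the rails converge as a funnel; from here to +0.195 they run straight, 69 mm apart, 5 mm thick, their tops 10 mm above the plate.
- dock_zone (a point): On the centre line at lane x = +0.020, on the plate's top; axes as the lane's. The dock (hinge post with flap, and farther on a grey housing with the sprung head; all under 75 mm high) is clamped by thumbscrews, so the flap's pin lies anywhere from 20 mm before to 20 mm beyond this point along x. Where is not measured: feel it. Flap and head move together.
- flap (a joint): Sprung one-way flap (rad): 0 shut, 0.75 folded. Steel, 30 mm long, 25 to 41 mm above the worktop, pin 39 mm to the lane's +y side. Shut, it slants inward (+x), edge 25 mm past the pin and 15 mm to +y of the centre line. Push the block's rear about 6 mm to -y of its middle: the flap, folded to about 0.6 by the passing block, springs shut beside the finger once the rear is 34 mm past the pin.
- head (a joint): Travel of the sprung head (m): 0 free, grows along lane +x; end stop 0.024. The block meets it when its rear is 21 mm past the flap's pin. Spring 1.5 N plus 0.75 N per mm: about 4.5 N (travel 0.004) with the block resting on the shut flap, 10 to 13 N on the finger when the flap springs shut (0.013), 19 N or more at the end stop. A push that stops at 14 to 17 N is right.
- timer: White kitchen-type timer, 64 x 66 x 19 mm, on the robot's left; origin under its middle. To be left alone.
- bottle: Reagent bottle with a screw cap, 60 mm across and 105 mm high, between two gel tanks; origin under its middle. To be left alone.
- beaker: Clear 100 ml beaker, 67 mm across and 83 mm high, between two gel tanks; origin under its middle. To be left alone.
- dish: Petri dish, 92 mm across and 15 mm high, on the robot's right; origin under its middle. To be left alone.

How it is judged:
By the outcome, as a careful person would: the job done as asked, in the order asked, and still so for the second after the job is handed in, with the robot touching nothing.
It also fails if it takes over 67 s, if anything falls off the work surface, if the arm or the gripper's body presses on something with over 40 N, if the wrist force passes 120 N, or if a joint passes its speed limit or range.

## Robot

A 6-joint arm with a two-finger parallel gripper is mounted at the origin on a cart in front of the work surface, level with it; the furniture and walls round the work are solid. World frame = base frame: x ahead of the robot, y to its left, z up, the work surface at z = 0. Lengths are in m, angles in degrees, forces in N, time in s.
With the tool pointing down it reaches from about 0.35 to 0.875 m from the base axis. Payload 4.2 kg.
Tool frame: the origin (TCP) lies on the centre line of the jaws, within the pads' length; the fingertips stand 19 mm ahead of it and the grasp point (between the pads) is the TCP; z points along the fingers, y is the line along which they close (so a half turn about z gives the same grasp; the last joint's range is limited). The gripper opens to 87 mm and grips with 3 to 60 N. Pads are 19 mm wide; open, the fingers measure 117 mm over their backs; the gripper's body (75 mm by 190 mm) begins 51 mm behind the grasp point.
Start: joints at [-50.844, 22.042, 0.453, 0, -68.411, -14.817], TCP at [0.258, -0.569, 0.242] pointing down, gripper open.
Joint ranges: [-179.83, 179.83], [-69.29, 118.12], [-61.27, 80.66], [-181.25, 117.63], [-171.15, -9.14], [-177.46, 177.46]. Speed limits (degrees/s): [159.86, 159.86, 180, 180, 180, 180].

## Interface

Orientations are given as a 3x3 rotation matrix whose columns are the frame's x, y, z axes.
In Python, from station import sense, capture, finish_job, search_frame, masks_of gives the robot as it stands.
- The arm moves only by the tool drive_tool, never from a script. Its argument "rows" is a list of rows, each a list of 7 numbers: the opening in per cent of the stroke, from 0 (shut) to 100 (fully open), then the shift along the world's x, y, z in mm, then the turn, a rotation vector about the world's x, y, z in rad. In form: [[fingers, dx, dy, dz, wx, wy, wz], ...]. A call has 1 to 5 rows; each row shifts and turns the commanded pose from where the row before left it; what a row does not reach is not made up. A row lasts 1/12 s, in which the tool goes at most 41.7 mm and 7.16 degrees, less where a joint would pass 70% of its speed; a pose out of reach is approached as far as the arm can. A call is refused whole if a number of a shift passes 41.7 or a number of a turn 0.125, either way. A call with a gripper value outside its range is refused whole. The fingers move at their own pace and stop on an object; the grip force is fixed at half the most. Time passes only in rows, so rows that do not move let the fingers close. It gives the time, the measured TCP pose, the force, the opening and the grip force at its end, in the units of the state.
- sense(): the state, without advancing time (a new reading comes with each control period).
- capture(name): name is "scene" or "top"; returns a dict with "frame" (420x560x3 uint8, red, green, blue), "z_map" (420x560 float32, m along the optical axis (not along the pixel's ray), 0 where there is no reading), "fx", "fy", "cx", "cy" (pixels), "R" (3x3) and "t" (3): a world point X has camera coordinates R X + t. Camera axes: x right, y down, z forward; pixel columns grow to the right and rows downward; lengths in m; the calibration is good to about 2 mm. A picture is of the moment at which its call begins.
- finish_job(): hands the job in; it is judged then, once.
Trained networks look in a picture, given as the dict that the camera call returned (one of the last four; its "shot" number tells which), for a name from the list of things; names that differ only in an ending like _2 or _b are one class to them, and where a whole thing is asked for, a point or a joint stands for the part that bears it (a point fixed in the world has none). Each returns a list of dicts, best first, with "p" (0 to 1); they miss things now and then, are a little off and sometimes report something else, mostly with a low value. They report only what shows in the picture. A call takes as long as a camera call.
- search_frame(label, picture): "xy" ([column, row] in pixels, amid what is visible of it).
- masks_of(label, picture): "region" (420x560 bool, what is visible of it) and "xy" ([column, row] in pixels, amid what is visible of it).
The state is a dict: "time_s": time; "joints": joint angles; "joint_velocities": joint speeds; "effort": joint torques, N m; "tcp_pos": TCP position; "ee_rot": TCP orientation; "wrist_force": force on the tool from outside, world axes, zero at the start; "moment": the same for the moment, N m; "gripper_width": opening from 0.0 (shut) to 1.0 (fully open); "gripper_force": force on a finger pad.
Only numpy, scipy, OpenCV 4.12 (cv2) and the standard library are available. Lean on these libraries where they do the work, as an engineer would, in place of code of your own. Each camera call takes 0.05 s, during which the arm holds its last target. There are 200 camera calls.

## Working session

There is one attempt and no reset: what is moved stays moved. The work goes in short steps, Python scripts to look and compute and a tool call to move; the robot and the scene stay as the last step left them, time stands still between calls to the robot, and variables do not carry over. Pictures are saved under pics/ and viewed, at most 10 in all, crops included, and the job is handed in when it is done.

Besides the shell and the picture viewer there is one more tool, called after "Emit:" as name(argument=value, ...) on one line, values as JSON. drive_tool: Moves the arm, as the interface text tells. Its arguments: {"type":"object","properties":{"rows":{"type":"array"}},"required":["rows"]}

```bash
mkdir -p pics; cat > h.py <<'E'
import numpy as np, cv2
from station import *
def pts(c,m):
    v,u=np.nonzero(m&(c["z_map"]>0)); z=c["z_map"][v,u]
    X=np.c_[(u-c["cx"])/c["fx"]*z,(v-c["cy"])/c["fy"]*z,z]
    return (X-c["t"])@c["R"]
E
python3 - <<'E'
from h import *
for n in("scene","top"):
    c=capture(n); cv2.imwrite(f"pics/{n}0.png",c["frame"][:,:,::-1])
    for l in("block","lane","flap","head","timer"):
        for d in masks_of(l,c)[:2]:
            P=pts(c,d["region"])
            if len(P)<5: print(n,l,'few');continue
            print(n,l,round(d["p"],2),np.round(d["xy"]),len(P),np.round(np.percentile(P,[2,50,98],axis=0),3).tolist())
            if l=="block":
                T=P[P[:,2]>np.percentile(P[:,2],60)-.004]
                print(cv2.minAreaRect((T[:,:2]*1000).astype(np.float32)))
s=sense();print(s)
E
```

```text
scene block 0.64 [232. 296.] 1002 [[0.421, 0.378, 0.005], [0.466, 0.414, 0.025], [0.523, 0.445, 0.03]]
((473.6166687011719, 409.0384521484375), (64.99292755126953, 103.41188049316406), 80.55937957763672)
scene lane 0.74 [334. 227.] 2645 [[0.423, -0.217, 0.004], [0.466, 0.022, 0.012], [0.511, 0.176, 0.022]]
scene flap 0.61 [333. 226.] 2630 [[0.423, -0.19, 0.005], [0.467, 0.022, 0.012], [0.512, 0.176, 0.022]]
scene flap 0.38 [344. 205.] 65 [[0.487, -0.106, 0.009], [0.499, -0.071, 0.032], [0.507, -0.055, 0.043]]
scene head 0.45 [376. 198.] 130 [[0.443, -0.223, 0.012], [0.468, -0.186, 0.029], [0.494, -0.18, 0.04]]
scene timer 0.81 [179. 324.] 620 [[0.475, 0.517, 0.005], [0.505, 0.55, 0.016], [0.541, 0.582, 0.021]]
top block 0.73 [186. 245.] 563 [[0.418, 0.369, 0.006], [0.468, 0.403, 0.025], [0.519, 0.44, 0.034]]
((469.84967041015625, 404.6153564453125), (63.61994934082031, 101.79216766357422), 80.82173156738281)
top lane 0.62 [300. 233.] 2589 [[0.421, -0.211, 0.002], [0.465, -0.011, 0.012], [0.508, 0.166, 0.026]]
top head 0.66 [354. 232.] 53 [[0.441, -0.22, 0.019], [0.461, -0.194, 0.032]
[... 341 characters left out ...]
616e+01, -1.48154159e+01]), 'joint_velocities': array([ 0.05321145,  0.00966377,  0.04294036,  0.0523007 , -0.07322724,
        0.01108062]), 'effort': array([ 1.20866443e-04, -3.90211058e+01,  1.87534475e+01,  4.22258601e+00,
        1.53761421e-02, -2.73061966e-05]), 'tcp_pos': array([ 0.25760957, -0.56942193,  0.24153787]), 'ee_rot': array([[-9.11125219e-01, -4.12129630e-01,  5.13452753e-05],
       [-4.12129630e-01,  9.11125221e-01,  1.43883566e-05],
       [-5.27118434e-05, -8.05131475e-06, -9.99999999e-01]]), 'wrist_force': array([-0.42039248, -0.78055403, -0.52634598]), 'moment': array([ 0.03083997, -0.06701461, -0.00512763]), 'gripper_force': 0.0, 'gripper_width': 0.9978183964168337}
```

View pics/scene0.png

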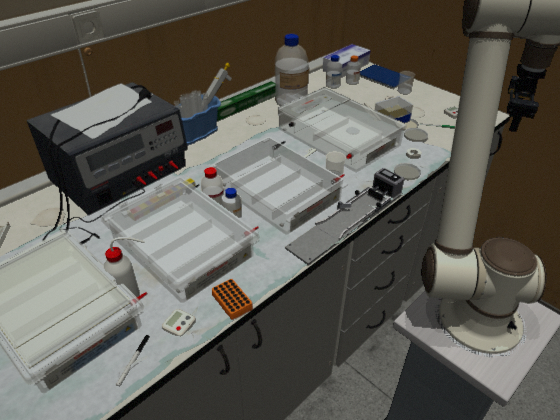

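View pics/top0.png

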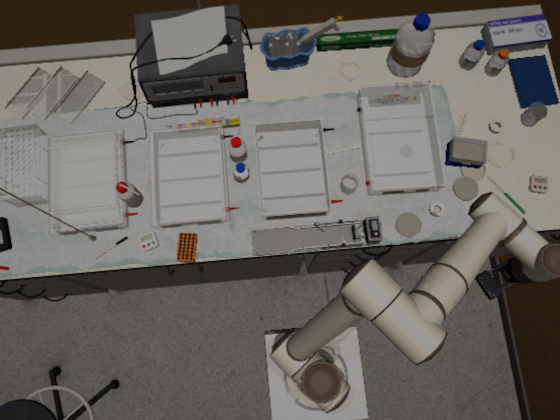

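```bash
python3 - <<'E'
from h import *
for n in("scene","top"):
    c=capture(n)
    P=pts(c,masks_of("lane",c)[0]["region"])
    T=P[(P[:,2]>.008)&(P[:,2]<.016)]
    # edges of plate along world y bins
    for lo in np.arange(-.06,.18,.02):
        q=T[(T[:,1]>lo)&(T[:,1]<lo+.02)]
        if len(q)>10: print(n,round(lo,2),np.round(np.percentile(q[:,0],[1,99])*1000),end=' ')
    print(); q=T[abs(T[:,0]-.465)<.03]; print("ymax",np.percentile(q[:,1],[0,99,100]))
    H=P[(P[:,2]>.018)&(P[:,2]<.03)]; print(len(H),np.round(H[::max(1,len(H)//25)]*1000).tolist())
    print(cv2.minAreaRect((T[:,:2]*1000).astype(np.float32)))
    # all points above worktop near area: tanks
    A=pts(c,np.ones((420,560),bool)); A=A[(A[:,2]>.05)&(A[:,0]>.38)&(A[:,0]<.75)&(abs(A[:,1])<.55)]
    for lo in np.arange(-.3,.55,.05):
        q=A[(A[:,1]>lo)&(A[:,1]<lo+.05)]
        if len(q)>5: print(round(lo,2),round(np.percentile(q[:,0],2),3),round(q[:,2].max(),3),end='; ')
    print()
E
```

```text
scene -0.06 [424. 504.] scene -0.04 [421. 505.] scene -0.02 [421. 505.] scene 0.0 [423. 506.] scene 0.02 [423. 509.] scene 0.04 [424. 513.] scene 0.06 [421. 514.] scene 0.08 [423. 514.] scene 0.1 [422. 514.] scene 0.12 [424. 514.] scene 0.14 [423. 512.] scene 0.16 [423. 514.] 
ymax [-0.2281758   0.17597998  0.17965555]
190 [[506.0, -214.0, 22.0], [502.0, -188.0, 21.0], [506.0, -167.0, 19.0], [503.0, -142.0, 22.0], [434.0, -197.0, 22.0], [501.0, -109.0, 25.0], [434.0, -176.0, 22.0], [503.0, -52.0, 24.0], [435.0, -121.0, 21.0], [434.0, -114.0, 22.0], [504.0, -26.0, 22.0], [504.0, -21.0, 21.0], [503.0, -16.0, 21.0], [503.0, -6.0, 23.0], [433.0, -73.0, 22.0], [502.0, -1.0, 19.0], [504.0, 11.0, 21.0], [507.0, 22.0, 22.0], [516.0, 34.0, 20.0], [432.0, -48.0, 22.0], [434.0, -40.0, 22.0], [434.0, -26.0, 22.0], [427.0, -27.0, 23.0], [428.0, -10.0, 24.0], [427.0, 1.0, 24.0], [429.0, 17.0, 21.0], [424.0, 31.0, 21.0], [422.0, 44.0, 20.0]]
((468.6573181152344, -45.76507568359375), (98.15438842773438, 451.24432373046875), 0.4842652976512909)
-0.3 0.428 0.104; -0.25 0.426 0.085; -0.2 0.596 0.084; -
[... 822 characters left out ...]
186.0, 26.0], [452.0, -172.0, 22.0], [444.0, -206.0, 27.0], [458.0, 52.0, 19.0], [428.0, -226.0, 23.0], [430.0, -161.0, 27.0], [452.0, 96.0, 19.0], [451.0, 131.0, 20.0], [427.0, -119.0, 26.0], [428.0, -72.0, 26.0], [430.0, -12.0, 26.0], [426.0, -66.0, 19.0], [423.0, -51.0, 20.0], [421.0, 45.0, 21.0]]
((465.9571838378906, -27.660812377929688), (405.66357421875, 96.78652954101562), 89.9128189086914)
-0.3 0.426 0.108; -0.25 0.423 0.088; -0.2 0.575 0.089; -0.15 0.53 0.098; -0.1 0.54 0.095; -0.05 0.541 0.1; -0.0 0.542 0.093; 0.05 0.542 0.094; 0.1 0.531 0.095; 0.15 0.692 0.114; 0.2 0.543 0.108; 0.25 0.537 0.101; 0.3 0.538 0.107; 0.35 0.528 0.105; 0.4 0.537 0.103; 0.45 0.538 0.104; 0.5 0.539 0.208;
```

The scene view shows the block at (232,296), and the lane runs from (290,250) to the dock at (390,180). The top view shows the block at (187,246) and the lane from x=252 to 380 at row 235. The networks agree. Lane +x is world -y, with its centre at x≈0.467 and its open end at y≈0.176. The block is at (0.472, 0.407), with its long axis at about -9.4°.

Emit:
drive_tool(rows=[[100,14,39,0,0,0,0.102],[100,14,39,0,0,0,0.102],[100,14,39,0,0,0,0.102],[100,14,39,0,0,0,0.102],[100,14,39,0,0,0,0.102]])

```text
time_s: 1.22
tcp_pos: [0.3278, -0.3728, 0.2416]
ee_rot: [[-0.59, -0.807, 0.0], [-0.807, 0.59, -0.0], [0.0, -0.0, -1.0]]
wrist_force: [1.8, 0.9, 0.3]
gripper_width: 1.004
gripper_force: 0.0
```

Emit:
drive_tool(rows=[[100,14,39,0,0,0,0.102],[100,14,39,0,0,0,0.102],[100,14,39,0,0,0,0.102],[100,14,39,0,0,0,0.102],[100,14,39,0,0,0,0.102]])

```text
time_s: 1.63
tcp_pos: [0.3978, -0.1775, 0.242]
ee_rot: [[-0.121, -0.993, 0.001], [-0.993, 0.121, -0.0], [0.0, -0.001, -1.0]]
wrist_force: [0.8, 0.8, -0.4]
gripper_width: 0.996
gripper_force: 0.0
```

Emit:
drive_tool(rows=[[100,14,39,0,0,0,0.102],[100,14,39,0,0,0,0.102],[100,14,39,0,0,0,0.102],[100,14,39,0,0,0,0.102],[100,14,39,0,0,0,0.102]])

```text
time_s: 2.05
tcp_pos: [0.4678, 0.0177, 0.2421]
ee_rot: [[0.38, -0.925, 0.001], [-0.925, -0.38, 0.0], [0.0, -0.001, -1.0]]
wrist_force: [2.3, 0.4, -0.2]
gripper_width: 1.0
gripper_force: 0.0
```

Emit:
drive_tool(rows=[[100,0,39,0,0,0,0.102],[100,0,39,0,0,0,0.102],[100,0,39,0,0,0,0.102],[100,0,39,0,0,0,0.102],[100,0,39,0,0,0,0.102]])

```text
time_s: 2.47
tcp_pos: [0.4672, 0.2126, 0.2419]
ee_rot: [[0.783, -0.622, 0.001], [-0.622, -0.783, 0.0], [0.0, -0.001, -1.0]]
wrist_force: [0.6, -0.5, 0.2]
gripper_width: 0.999
gripper_force: 0.0
```

Emit:
drive_tool(rows=[[100,0,39,-10,0,0,0.102],[100,0,39,-10,0,0,0.102],[100,0,39,-10,0,0,0.102],[100,0,39,-10,0,0,0.102],[100,0,39,-10,0,0,0.102]])

```text
time_s: 2.88
tcp_pos: [0.4673, 0.4075, 0.1912]
ee_rot: [[0.987, -0.161, 0.0], [-0.161, -0.987, 0.0], [0.0, -0.0, -1.0]]
wrist_force: [1.1, -0.3, 0.1]
gripper_width: 0.999
gripper_force: 0.0
```

```bash
python3 - <<'E'
from h import *
s=sense();R=s["ee_rot"];print(s["time_s"],s["tcp_pos"],np.degrees(np.arctan2(R[1,1],R[0,1])),R[:,2],s["joints"],s["wrist_force"])
E
```

```text
2.8833 [0.46726832 0.40754882 0.1912222 ] -99.24452306990541 [ 2.78446047e-04  1.76100658e-04 -9.99999946e-01] [ 5.60338080e+01  2.37100375e+01 -4.46424126e+00  8.61647187e-03
 -6.18084399e+01  2.47175979e+01] [ 1.09126669 -0.34434592  0.12320318]
```

Emit:
drive_tool(rows=[[100,2,0,-35,0,0,0],[100,2,0,-35,0,0,0],[100,0,0,-35,0,0,0],[100,0,0,-30,0,0,0],[100,0,0,-20,0,0,0]])

```text
time_s: 3.3
tcp_pos: [0.4704, 0.4043, 0.033]
ee_rot: [[0.986, -0.166, -0.003], [-0.166, -0.986, -0.004], [-0.002, 0.004, -1.0]]
wrist_force: [0.4, 0.2, -0.9]
gripper_width: 0.999
gripper_force: 0.0
```

Emit:
drive_tool(rows=[[60,0,0,0,0,0,0],[60,0,0,0,0,0,0],[60,0,0,0,0,0,0],[60,0,0,0,0,0,0],[60,0,0,0,0,0,0]])

```text
time_s: 3.72
tcp_pos: [0.4726, 0.4069, 0.0389]
ee_rot: [[0.986, -0.166, 0.003], [-0.166, -0.986, 0.004], [0.002, -0.004, -1.0]]
wrist_force: [-0.1, 1.0, 1.5]
gripper_width: 0.75
gripper_force: 30.0
```

Emit:
drive_tool(rows=[[60,0,0,0,0,0,0],[60,0,0,0,0,0,0],[60,0,0,0,0,0,0]])

```text
time_s: 3.97
tcp_pos: [0.4726, 0.4069, 0.0388]
ee_rot: [[0.986, -0.165, 0.003], [-0.165, -0.986, 0.003], [0.002, -0.004, -1.0]]
wrist_force: [-1.4, 0.0, 7.3]
gripper_width: 0.754
gripper_force: 30.0
```

Emit:
drive_tool(rows=[[60,0,0,4,0,0,0],[60,0,0,10,0,0,0],[60,0,0,20,0,0,0],[60,0,0,20,0,0,0],[60,0,0,20,0,0,0]])

```text
time_s: 4.38
tcp_pos: [0.4711, 0.4049, 0.1113]
ee_rot: [[0.986, -0.166, -0.001], [-0.166, -0.986, -0.001], [-0.001, 0.002, -1.0]]
wrist_force: [0.6, -0.3, -0.8]
gripper_width: 0.752
gripper_force: 30.0
```

Emit:
drive_tool(rows=[[60,0,0,10,0,0,0],[60,0,0,0,0,0,0],[60,0,0,0,0,0,0]])

```text
time_s: 4.63
tcp_pos: [0.4712, 0.4053, 0.1206]
ee_rot: [[0.986, -0.167, -0.0], [-0.167, -0.986, 0.0], [-0.001, -0.0, -1.0]]
wrist_force: [-0.2, 0.1, -2.7]
gripper_width: 0.749
gripper_force: 30.0
```

```bash
python3 - <<'E'
from h import *
s=sense();print(s)
c=capture("scene"); d=masks_of("block",c)[:1]; print([x["p"] for x in d],d[0]["xy"])
P=pts(c,d[0]["region"]);print(np.percentile(P,[2,50,98],axis=0).round(3).tolist())
x,y=map(int,d[0]["xy"]); f=c["frame"][max(0,y-70):y+70,max(0,x-90):x+90,::-1]
cv2.imwrite("pics/g1.png",cv2.resize(f,None,fx=4,fy=4,interpolation=2))
E
```

```text
{'time_s': 4.6333, 'joints': array([ 5.55816688e+01,  2.77351882e+01, -9.03363656e+00, -4.28441958e-02,
       -5.32305822e+01,  2.48584938e+01]), 'joint_velocities': array([ 0.0605948 ,  1.53912366, -1.64467091, -0.31459973,  0.03830076,
       -0.01296005]), 'effort': array([ 1.73120596e-02, -4.34655726e+01,  1.73921478e+01,  3.97450358e+00,
        9.70299798e-02,  1.66038539e-03]), 'tcp_pos': array([0.4712242 , 0.4053219 , 0.12055548]), 'ee_rot': array([[ 9.86038126e-01, -1.66518994e-01, -4.88211449e-04],
       [-1.66518837e-01, -9.86038213e-01,  3.47224579e-04],
       [-5.39214632e-04, -2.61080270e-04, -9.99999821e-01]]), 'wrist_force': array([-0.21263862,  0.13041789, -2.69064033]), 'moment': array([-0.13460457,  0.18910869, -0.00447739]), 'gripper_force': 29.997081756591797, 'gripper_width': 0.7485634780775858}
[0.57] [235.8, 280.9]
[[0.418, 0.379, 0.087], [0.448, 0.41, 0.107], [0.494, 0.443, 0.111]]
```

View pics/g1.png

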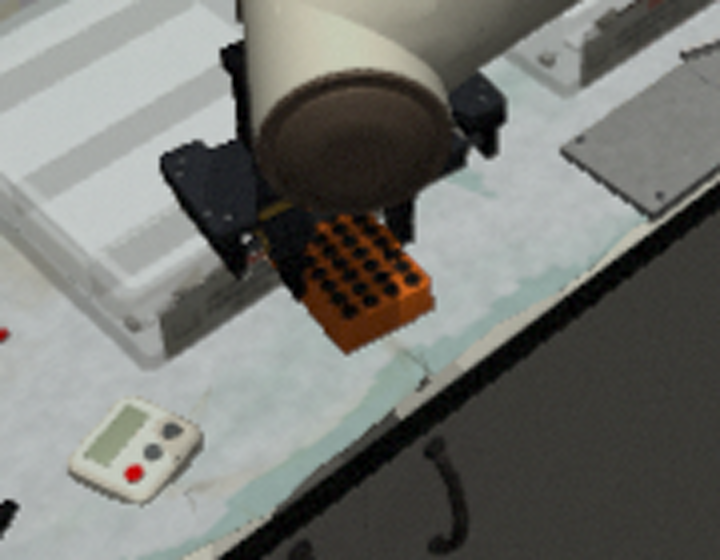

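The crop shows the block held level between the fingers at (365,280), with the timer untouched. Next I carry it to the lane.

Emit:
drive_tool(rows=[[60,0,-15,0,0,0,-0.08],[60,0,-25,0,0,0,-0.11],[60,0,-30,0,0,0,-0.11],[60,0,-30,0,0,0,-0.11],[60,0,-30,0,0,0,-0.11]])

```text
time_s: 5.15
tcp_pos: [0.4706, 0.2737, 0.1189]
ee_rot: [[0.77, -0.638, -0.003], [-0.638, -0.77, -0.002], [-0.0, 0.003, -1.0]]
wrist_force: [1.0, -0.5, -1.0]
gripper_width: 0.752
gripper_force: 30.0
```

Emit:
drive_tool(rows=[[60,-1,-30,0,0,0,-0.11],[60,-1,-30,0,0,0,-0.11],[60,-1,-30,0,0,0,-0.11],[60,-1,-30,0,0,0,-0.11],[60,0,-25,0,0,0,-0.11]])

```text
time_s: 5.57
tcp_pos: [0.4661, 0.1282, 0.1192]
ee_rot: [[0.322, -0.947, -0.003], [-0.947, -0.322, -0.002], [0.001, 0.004, -1.0]]
wrist_force: [1.1, -0.4, -1.1]
gripper_width: 0.753
gripper_force: 30.0
```

Emit:
drive_tool(rows=[[60,0,-20,0,0,0,-0.11],[60,0,-10,0,0,0,-0.11],[60,0,-5,0,0,0,-0.11],[60,0,0,0,0,0,0],[60,0,0,0,0,0,0]])

```text
time_s: 5.98
tcp_pos: [0.4671, 0.0951, 0.1197]
ee_rot: [[0.006, -1.0, -0.002], [-1.0, -0.006, -0.001], [0.001, 0.002, -1.0]]
wrist_force: [0.4, -1.1, -1.1]
gripper_width: 0.75
gripper_force: 30.0
```

```bash
python3 - <<'E'
from h import *
s=sense();R=s["ee_rot"];print(s["time_s"],s["tcp_pos"],np.degrees(np.arctan2(R[1,1],R[0,1])),R[:,2],s["wrist_force"])
for n in("scene","top"):
    c=capture(n)
    for l in("block","lane"):
        d=masks_of(l,c)
        if d:
            P=pts(c,d[0]["region"]);print(n,l,d[0]["p"],np.percentile(P,[1,50,99],axis=0).round(3).tolist())
    x,y=(330,215) if n=="scene" else (275,230)
    cv2.imwrite(f"pics/p_{n}.png",cv2.resize(c["frame"][y-70:y+70,x-90:x+90,::-1],None,fx=4,fy=4,interpolation=2))
E
```

```text
5.9833 [0.467143   0.0951411  0.11968334] -179.6511868011187 [-1.70525831e-03 -9.04434440e-04 -9.99998137e-01] [ 0.38990488 -1.13814051 -1.0858393 ]
scene block 0.83 [[0.432, 0.06, 0.083], [0.463, 0.119, 0.106], [0.497, 0.147, 0.111]]
scene lane 0.56 [[0.422, -0.222, 0.003], [0.458, 0.03, 0.012], [0.511, 0.178, 0.023]]
top block 0.67 [[0.422, 0.041, 0.097], [0.45, 0.077, 0.107], [0.484, 0.141, 0.196]]
top lane 0.6 [[0.42, -0.224, 0.001], [0.459, -0.071, 0.013], [0.507, 0.161, 0.028]]
```

View pics/p_scene.png

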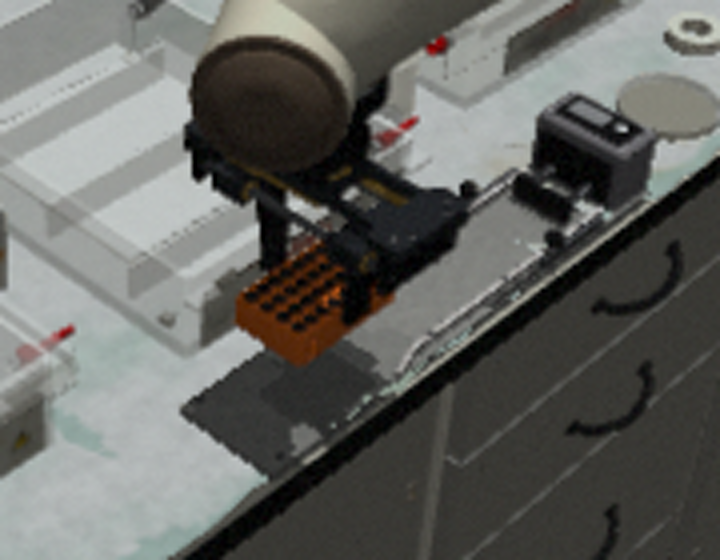

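The crop shows the block level over the plate at (315,300), in line with the lane, with the dock at (595,140). Now I lower it.

Emit:
drive_tool(rows=[[60,0,0,-10,0,0,0],[60,0,0,-20,0,0,0],[60,0,0,-15,0,0,0],[60,0,0,-10,0,0,0],[60,0,0,-6,0,0,0]])

```text
time_s: 6.7
tcp_pos: [0.467, 0.0956, 0.0583]
ee_rot: [[0.005, -1.0, -0.002], [-1.0, -0.005, -0.001], [0.001, 0.002, -1.0]]
wrist_force: [0.6, 0.5, -1.0]
gripper_width: 0.751
gripper_force: 30.0
```

Emit:
drive_tool(rows=[[60,0,0,-2,0,0,0],[60,0,0,-2,0,0,0],[60,0,0,-2,0,0,0],[60,0,0,0,0,0,0],[60,0,0,0,0,0,0]])

```text
time_s: 7.12
tcp_pos: [0.4679, 0.0957, 0.054]
ee_rot: [[0.004, -1.0, 0.001], [-1.0, -0.004, 0.0], [-0.0, -0.001, -1.0]]
wrist_force: [-0.1, 0.1, -1.0]
gripper_width: 0.752
gripper_force: 30.0
```

Emit:
drive_tool(rows=[[60,0,0,-1,0,0,0],[60,0,0,-1,0,0,0],[60,0,0,0,0,0,0]])

```text
time_s: 7.37
tcp_pos: [0.4676, 0.0956, 0.0516]
ee_rot: [[0.004, -1.0, 0.0], [-1.0, -0.004, 0.0], [-0.0, -0.0, -1.0]]
wrist_force: [-0.5, -0.5, -0.5]
gripper_width: 0.751
gripper_force: 30.0
```

Emit:
drive_tool(rows=[[60,0,0,-1,0,0,0],[60,0,0,0,0,0,0],[60,0,0,0,0,0,0]])

```text
time_s: 7.62
tcp_pos: [0.4677, 0.0956, 0.0509]
ee_rot: [[0.004, -1.0, 0.0], [-1.0, -0.004, 0.0], [-0.0, -0.0, -1.0]]
wrist_force: [-1.9, -0.1, 2.8]
gripper_width: 0.753
gripper_force: 30.0
```

Emit:
drive_tool(rows=[[84,0,0,0,0,0,0],[84,0,0,0,0,0,0],[84,0,0,0,0,0,0],[84,0,0,4,0,0,0],[84,0,0,15,0,0,0]])

```text
time_s: 8.03
tcp_pos: [0.4662, 0.0948, 0.0681]
ee_rot: [[0.003, -1.0, -0.005], [-1.0, -0.003, -0.002], [0.002, 0.005, -1.0]]
wrist_force: [0.3, -0.5, 0.7]
gripper_width: 0.84
gripper_force: 0.0
```

Emit:
drive_tool(rows=[[84,0,0,30,0,0,0],[84,0,0,30,0,0,0],[0,0,20,10,0,0,0.11],[0,0,30,0,0,0,0.11],[0,0,30,0,0,0,0.11]])

```text
time_s: 8.45
tcp_pos: [0.4681, 0.1764, 0.1412]
ee_rot: [[0.331, -0.944, 0.003], [-0.944, -0.331, 0.002], [-0.001, -0.003, -1.0]]
wrist_force: [0.3, -0.6, -0.3]
gripper_width: 0.692
gripper_force: 0.0
```

Emit:
drive_tool(rows=[[0,-1,22,0,0,0,0.11],[0,-1,0,0,0,0,0.11],[0,-1,0,0,0,0,0.11],[0,-1,0,0,0,0,0.11],[0,-1,0,0,0,0,0.11]])

```text
time_s: 8.87
tcp_pos: [0.4624, 0.1978, 0.1396]
ee_rot: [[0.777, -0.629, -0.0], [-0.629, -0.777, -0.0], [-0.0, 0.0, -1.0]]
wrist_force: [-0.4, 1.3, 0.9]
gripper_width: 0.321
gripper_force: 0.0
```

Emit:
drive_tool(rows=[[0,-1,0,0,0,0,0.11],[0,0,0,0,0,0,0.11],[0,0,0,0,0,0,0.12],[0,0,0,0,0,0,0.12],[0,0,0,0,0,0,0.12]])

```text
time_s: 9.28
tcp_pos: [0.4616, 0.1975, 0.1397]
ee_rot: [[0.995, -0.101, 0.0], [-0.101, -0.995, 0.0], [0.0, -0.0, -1.0]]
wrist_force: [-0.2, 0.2, 0.1]
gripper_width: 0.017
gripper_force: 0.0
```

```bash
python3 - <<'E'
from h import *
s=sense();R=s["ee_rot"];print(s["time_s"],s["tcp_pos"],np.degrees(np.arctan2(R[1,1],R[0,1])),R[:,2],s["wrist_force"],s["gripper_width"])
for n in("scene","top"):
    c=capture(n)
    d=masks_of("block",c)
    P=pts(c,d[0]["region"]);print(n,d[0]["p"],np.percentile(P,[1,50,99],axis=0).round(3).tolist())
    T=P[(P[:,2]>.032)&(P[:,2]<.045)];print(cv2.minAreaRect((T[:,:2]*1000).astype(np.float32)))
    if n=="scene": cv2.imwrite("pics/r1.png",cv2.resize(c["frame"][145:285,240:420,::-1],None,fx=4,fy=4,interpolation=2))
E
```

```text
9.2833 [0.46156373 0.1975388  0.13973183] -95.77837765227808 [ 9.22295019e-05  9.25598112e-05 -9.99999991e-01] [-0.18785658  0.16809241  0.11418325] 0.01695355140868062Traceback (most recent call last):
  File "<stdin>", line 6, in <module>
IndexError: list index out of range
```

Emit:
drive_tool(rows=[[0,0,0,-30,0,0,0.1],[0,0,0,-30,0,0,0],[0,0,0,-25,0,0,0],[0,0,0,-15,0,0,0],[0,0,0,-2,0,0,0]])

```text
time_s: 9.8
tcp_pos: [0.4599, 0.1961, 0.0347]
ee_rot: [[1.0, -0.01, -0.005], [-0.01, -1.0, -0.004], [-0.005, 0.004, -1.0]]
wrist_force: [0.2, 0.1, -0.9]
gripper_width: 0.003
gripper_force: 0.0
```

```bash
python3 - <<'E'
from h import *
s=sense();R=s["ee_rot"];print(s["time_s"],s["tcp_pos"],np.degrees(np.arctan2(R[1,1],R[0,1])),s["wrist_force"],s["gripper_width"])
for n in("scene","top"):
    c=capture(n)
    if n=="scene": cv2.imwrite("pics/r1.png",cv2.resize(c["frame"][145:285,240:420,::-1],None,fx=4,fy=4,interpolation=2))
    f=c["frame"].astype(int); A=(f[:,:,0]>100)&(f[:,:,2]<70)&(f[:,:,0]>f[:,:,1]*1.5)
    P=pts(c,A);P=P[(P[:,2]>.032)&(P[:,2]<.045)&(abs(P[:,0]-.467)<.06)&(abs(P[:,1]-.09)<.1)]
    print(n,len(P)); 
    if len(P)>20:print(cv2.minAreaRect((P[:,:2]*1000).astype(np.float32)))
E
```

```text
9.8 [0.45987029 0.19614715 0.03474248] -90.59981567989121 [ 0.16595626  0.09641528 -0.90756208] 0.003068755763691918
scene 127
((459.80657958984375, 95.37129211425781), (53.13556671142578, 101.78350067138672), 0.9854152798652649)
top 136
((462.4854431152344, 91.6441650390625), (62.23588562011719, 97.57028198242188), 0.3188915550708771)
```

View pics/r1.png

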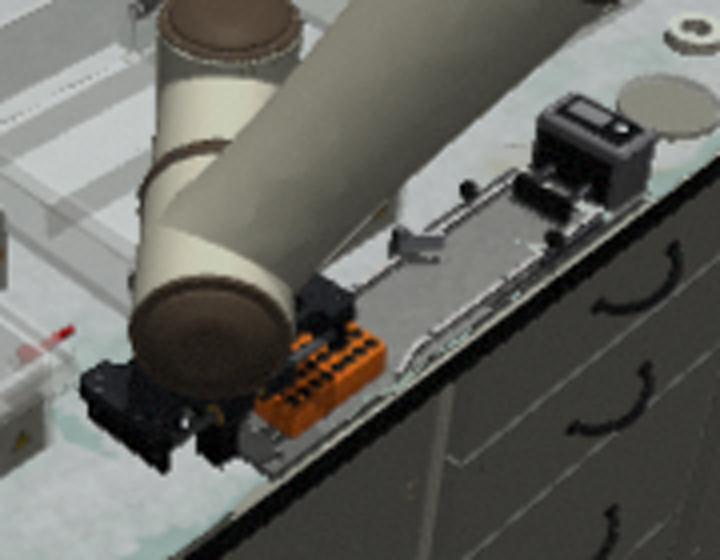

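The crop shows the block flat on the plate at (320,380), in line at the funnel, with the closed fingers behind it. The flap is at (420,245) and the head at (545,195). Now I push slowly.

Emit:
drive_tool(rows=[[0,0,-10,0,0,0,0],[0,0,-8,0,0,0,0],[0,0,-5,0,0,0,0],[0,0,-3,0,0,0,0],[0,0,-3,0,0,0,0]])

```text
time_s: 10.32
tcp_pos: [0.4619, 0.1681, 0.0383]
ee_rot: [[1.0, -0.008, 0.001], [-0.008, -1.0, 0.001], [0.001, -0.001, -1.0]]
wrist_force: [-0.0, -0.2, -0.1]
gripper_width: 0.003
gripper_force: 0.0
```

Emit:
drive_tool(rows=[[0,0,-3,0,0,0,0],[0,0,-3,0,0,0,0],[0,0,-3,0,0,0,0],[0,0,-3,0,0,0,0],[0,0,-3,0,0,0,0]])

```text
time_s: 10.73
tcp_pos: [0.4617, 0.1535, 0.0375]
ee_rot: [[1.0, -0.007, 0.0], [-0.007, -1.0, 0.0], [0.0, -0.0, -1.0]]
wrist_force: [0.1, 0.8, -0.5]
gripper_width: 0.005
gripper_force: 0.3
```

Emit:
drive_tool(rows=[[0,0,-3,0,0,0,0],[0,0,-3,0,0,0,0],[0,0,-3,0,0,0,0],[0,0,-3,0,0,0,0],[0,0,-3,0,0,0,0]])

```text
time_s: 11.15
tcp_pos: [0.4616, 0.1383, 0.0375]
ee_rot: [[1.0, -0.007, -0.0], [-0.007, -1.0, 0.0], [-0.0, -0.0, -1.0]]
wrist_force: [-0.2, 0.8, -0.1]
gripper_width: 0.005
gripper_force: 0.3
```

Emit:
drive_tool(rows=[[0,0,-3,0,0,0,0],[0,0,-3,0,0,0,0],[0,0,-3,0,0,0,0],[0,0,-3,0,0,0,0],[0,0,-3,0,0,0,0]])

```text
time_s: 11.57
tcp_pos: [0.462, 0.1236, 0.0379]
ee_rot: [[1.0, -0.006, 0.001], [-0.006, -1.0, 0.001], [0.001, -0.001, -1.0]]
wrist_force: [-0.2, 2.3, 1.6]
gripper_width: 0.004
gripper_force: 1.0
```

```bash
python3 - <<'E'
from h import *
s=sense();R=s["ee_rot"];print(s["time_s"],s["tcp_pos"],np.degrees(np.arctan2(R[1,1],R[0,1])),s["wrist_force"],s["gripper_width"])
E
```

```text
11.5667 [0.46201587 0.12362586 0.03786034] -90.36965502001249 [-0.23451487  2.2985222   1.55764592] 0.003748302430677215
```

Emit:
drive_tool(rows=[[0,0,-3,0,0,0,0],[0,0,-3,0,0,0,0],[0,0,-3,0,0,0,0],[0,0,-3,0,0,0,0],[0,0,-3,0,0,0,0]])

```text
time_s: 11.98
tcp_pos: [0.4616, 0.1083, 0.0376]
ee_rot: [[1.0, -0.007, -0.0], [-0.007, -1.0, 0.0], [-0.0, -0.0, -1.0]]
wrist_force: [-0.7, 2.9, 1.5]
gripper_width: 0.006
gripper_force: 1.0
```

Emit:
drive_tool(rows=[[0,0,-3,0,0,0,0],[0,0,-3,0,0,0,0],[0,0,-3,0,0,0,0],[0,0,-3,0,0,0,0],[0,0,-3,0,0,0,0]])

```text
time_s: 12.4
tcp_pos: [0.4616, 0.0933, 0.0376]
ee_rot: [[1.0, -0.007, 0.0], [-0.007, -1.0, 0.0], [0.0, -0.0, -1.0]]
wrist_force: [-0.3, 1.6, 1.0]
gripper_width: 0.006
gripper_force: 1.1
```

Emit:
drive_tool(rows=[[0,0,-3,0,0,0,0],[0,0,-3,0,0,0,0],[0,0,-3,0,0,0,0],[0,0,-3,0,0,0,0],[0,0,-3,0,0,0,0]])

```text
time_s: 12.82
tcp_pos: [0.4617, 0.0783, 0.0376]
ee_rot: [[1.0, -0.007, 0.0], [-0.007, -1.0, 0.0], [0.0, -0.0, -1.0]]
wrist_force: [0.6, 2.0, 2.2]
gripper_width: 0.005
gripper_force: 1.1
```

Emit:
drive_tool(rows=[[0,0,-3,0,0,0,0],[0,0,-3,0,0,0,0],[0,0,-3,0,0,0,0],[0,0,-3,0,0,0,0],[0,0,-3,0,0,0,0]])

```text
time_s: 13.23
tcp_pos: [0.4617, 0.0633, 0.0376]
ee_rot: [[1.0, -0.007, 0.0], [-0.007, -1.0, 0.0], [0.0, -0.0, -1.0]]
wrist_force: [0.5, 3.3, 1.1]
gripper_width: 0.007
gripper_force: 1.2
```

Emit:
drive_tool(rows=[[0,0,-3,0,0,0,0],[0,0,-3,0,0,0,0],[0,0,-3,0,0,0,0],[0,0,-3,0,0,0,0],[0,0,-3,0,0,0,0]])

```text
time_s: 13.65
tcp_pos: [0.4617, 0.0484, 0.0375]
ee_rot: [[1.0, -0.007, 0.0], [-0.007, -1.0, 0.0], [0.0, -0.0, -1.0]]
wrist_force: [-0.2, 7.4, 1.5]
gripper_width: 0.006
gripper_force: 2.9
```

Emit:
drive_tool(rows=[[0,0,-3,0,0,0,0],[0,0,-3,0,0,0,0],[0,0,-3,0,0,0,0],[0,0,-3,0,0,0,0],[0,0,-3,0,0,0,0]])

```text
time_s: 14.07
tcp_pos: [0.4622, 0.0336, 0.0377]
ee_rot: [[1.0, -0.007, 0.001], [-0.007, -1.0, 0.001], [0.001, -0.001, -1.0]]
wrist_force: [3.1, 3.9, 0.2]
gripper_width: 0.009
gripper_force: 2.2
```

```bash
python3 - <<'E'
from h import *
s=sense();R=s["ee_rot"];print(s["time_s"],s["tcp_pos"],s["wrist_force"])
c=capture("scene"); cv2.imwrite("pics/r2.png",cv2.resize(c["frame"][145:285,260:440,::-1],None,fx=4,fy=4,interpolation=2))
E
```

```text
14.0667 [0.46222674 0.03363683 0.03768507] [3.13819734 3.89842833 0.21772094]
```

View pics/r2.png

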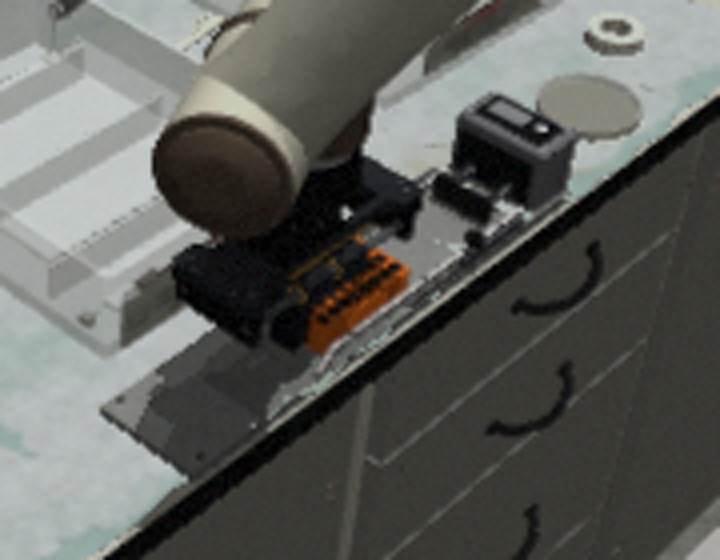

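The crop shows the block straight between the rails at (360,300), heading for the head at (460,195). The flap has been felt with the front at about y=-0.06, so the pin is around y≈-0.055.

Emit:
drive_tool(rows=[[0,0,-3,0,0,0,0],[0,0,-3,0,0,0,0],[0,0,-3,0,0,0,0],[0,0,-3,0,0,0,0],[0,0,-3,0,0,0,0]])

```text
time_s: 14.53
tcp_pos: [0.462, 0.0184, 0.0377]
ee_rot: [[1.0, -0.007, 0.001], [-0.007, -1.0, 0.0], [0.001, -0.0, -1.0]]
wrist_force: [2.7, 4.3, 0.8]
gripper_width: 0.006
gripper_force: 2.0
```

Emit:
drive_tool(rows=[[0,0,-3,0,0,0,0],[0,0,-3,0,0,0,0],[0,0,-3,0,0,0,0],[0,0,-3,0,0,0,0],[0,0,-3,0,0,0,0]])

```text
time_s: 14.95
tcp_pos: [0.462, 0.0034, 0.0377]
ee_rot: [[1.0, -0.007, 0.001], [-0.007, -1.0, 0.0], [0.001, -0.0, -1.0]]
wrist_force: [3.0, 3.6, -0.2]
gripper_width: 0.005
gripper_force: 2.0
```

Emit:
drive_tool(rows=[[0,0,-3,0,0,0,0],[0,0,-3,0,0,0,0],[0,0,-3,0,0,0,0],[0,0,-3,0,0,0,0],[0,0,-3,0,0,0,0]])

```text
time_s: 15.37
tcp_pos: [0.462, -0.0116, 0.0377]
ee_rot: [[1.0, -0.007, 0.001], [-0.007, -1.0, 0.0], [0.001, -0.0, -1.0]]
wrist_force: [2.4, 4.2, -0.6]
gripper_width: 0.008
gripper_force: 2.1
```

Emit:
drive_tool(rows=[[0,0,-3,0,0,0,0],[0,0,-3,0,0,0,0],[0,0,-3,0,0,0,0],[0,0,-3,0,0,0,0],[0,0,-3,0,0,0,0]])

```text
time_s: 15.78
tcp_pos: [0.462, -0.0266, 0.0377]
ee_rot: [[1.0, -0.007, 0.001], [-0.007, -1.0, 0.0], [0.001, -0.0, -1.0]]
wrist_force: [4.1, 3.6, -0.0]
gripper_width: 0.005
gripper_force: 2.1
```

Emit:
drive_tool(rows=[[0,0,-2,0,0,0,0],[0,0,-2,0,0,0,0],[0,0,-2,0,0,0,0],[0,0,-2,0,0,0,0],[0,0,-2,0,0,0,0]])

```text
time_s: 16.2
tcp_pos: [0.4619, -0.0365, 0.0377]
ee_rot: [[1.0, -0.007, 0.001], [-0.007, -1.0, 0.0], [0.001, -0.0, -1.0]]
wrist_force: [2.9, 4.5, -0.8]
gripper_width: 0.003
gripper_force: 2.1
```

```bash
python3 - <<'E'
from h import *
s=sense();R=s["ee_rot"];print(s["time_s"],s["tcp_pos"],s["wrist_force"])
E
```

```text
16.2 [ 0.46186501 -0.0365276   0.03765147] [ 2.92685285  4.49771208 -0.75463587]
```

Emit:
drive_tool(rows=[[0,0,-2,0,0,0,0],[0,0,-2,0,0,0,0],[0,0,-2,0,0,0,0],[0,0,-2,0,0,0,0],[0,0,-2,0,0,0,0]])

```text
time_s: 16.62
tcp_pos: [0.4619, -0.0465, 0.0376]
ee_rot: [[1.0, -0.007, 0.001], [-0.007, -1.0, 0.0], [0.001, -0.0, -1.0]]
wrist_force: [3.0, 4.6, -0.4]
gripper_width: 0.002
gripper_force: 2.1
```

Emit:
drive_tool(rows=[[0,0,-1,0,0,0,0],[0,0,-1,0,0,0,0],[0,0,-1,0,0,0,0],[0,0,-1,0,0,0,0],[0,0,-1,0,0,0,0]])

```text
time_s: 17.03
tcp_pos: [0.4619, -0.0515, 0.0377]
ee_rot: [[1.0, -0.007, 0.001], [-0.007, -1.0, 0.0], [0.001, -0.0, -1.0]]
wrist_force: [3.7, 3.1, 0.7]
gripper_width: 0.004
gripper_force: 2.2
```

Emit:
drive_tool(rows=[[0,0,-1,0,0,0,0],[0,0,-1,0,0,0,0],[0,0,-1,0,0,0,0],[0,0,-1,0,0,0,0],[0,0,-1,0,0,0,0]])

```text
time_s: 17.45
tcp_pos: [0.4619, -0.0564, 0.0377]
ee_rot: [[1.0, -0.007, 0.001], [-0.007, -1.0, 0.0], [0.001, -0.0, -1.0]]
wrist_force: [3.7, 4.9, -0.6]
gripper_width: 0.006
gripper_force: 2.2
```

Emit:
drive_tool(rows=[[0,0,-1,0,0,0,0],[0,0,-1,0,0,0,0],[0,0,-1,0,0,0,0],[0,0,-1,0,0,0,0],[0,0,-1,0,0,0,0]])

```text
time_s: 17.87
tcp_pos: [0.4618, -0.0614, 0.0376]
ee_rot: [[1.0, -0.007, 0.001], [-0.007, -1.0, 0.0], [0.001, -0.0, -1.0]]
wrist_force: [3.2, 4.5, -0.2]
gripper_width: 0.002
gripper_force: 2.2
```

Emit:
drive_tool(rows=[[0,0,-1,0,0,0,0],[0,0,-1,0,0,0,0],[0,0,-1,0,0,0,0],[0,0,-1,0,0,0,0]])

```text
time_s: 18.2
tcp_pos: [0.4618, -0.0654, 0.0376]
ee_rot: [[1.0, -0.007, 0.001], [-0.007, -1.0, 0.0], [0.001, -0.0, -1.0]]
wrist_force: [2.6, 4.6, -0.2]
gripper_width: 0.006
gripper_force: 2.2
```

Emit:
drive_tool(rows=[[0,0,-1,0,0,0,0],[0,0,-1,0,0,0,0],[0,0,-1,0,0,0,0],[0,0,-1,0,0,0,0]])

```text
time_s: 18.53
tcp_pos: [0.4619, -0.0694, 0.0376]
ee_rot: [[1.0, -0.007, 0.001], [-0.007, -1.0, 0.0], [0.001, -0.0, -1.0]]
wrist_force: [3.8, 4.3, -0.4]
gripper_width: 0.004
gripper_force: 2.2
```

Emit:
drive_tool(rows=[[0,0,-1,0,0,0,0],[0,0,-1,0,0,0,0],[0,0,-1,0,0,0,0]])

```text
time_s: 18.78
tcp_pos: [0.4619, -0.0723, 0.0376]
ee_rot: [[1.0, -0.007, 0.001], [-0.007, -1.0, 0.0], [0.001, -0.0, -1.0]]
wrist_force: [3.5, 5.6, 0.4]
gripper_width: 0.005
gripper_force: 3.2
```

Emit:
drive_tool(rows=[[0,0,-1,0,0,0,0],[0,0,-1,0,0,0,0],[0,0,-1,0,0,0,0]])

```text
time_s: 19.03
tcp_pos: [0.4619, -0.075, 0.0376]
ee_rot: [[1.0, -0.007, 0.001], [-0.007, -1.0, 0.001], [0.001, -0.001, -1.0]]
wrist_force: [2.9, 7.3, 0.4]
gripper_width: 0.005
gripper_force: 4.1
```

Emit:
drive_tool(rows=[[0,0,-1,0,0,0,0],[0,0,-1,0,0,0,0],[0,0,-1,0,0,0,0]])

```text
time_s: 19.28
tcp_pos: [0.4619, -0.0777, 0.0376]
ee_rot: [[1.0, -0.007, 0.001], [-0.007, -1.0, 0.001], [0.001, -0.001, -1.0]]
wrist_force: [3.0, 9.9, 0.4]
gripper_width: 0.007
gripper_force: 5.1
```

Emit:
drive_tool(rows=[[0,0,-1,0,0,0,0],[0,0,-1,0,0,0,0]])

```text
time_s: 19.45
tcp_pos: [0.4619, -0.0795, 0.0376]
ee_rot: [[1.0, -0.007, 0.001], [-0.007, -1.0, 0.001], [0.001, -0.001, -1.0]]
wrist_force: [2.5, 11.5, 1.6]
gripper_width: 0.005
gripper_force: 5.7
```

Emit:
drive_tool(rows=[[0,0,-1,0,0,0,0],[0,0,-1,0,0,0,0]])

```text
time_s: 19.62
tcp_pos: [0.4619, -0.0813, 0.0376]
ee_rot: [[1.0, -0.007, 0.001], [-0.007, -1.0, 0.002], [0.001, -0.002, -1.0]]
wrist_force: [3.1, 12.3, 0.5]
gripper_width: 0.004
gripper_force: 6.2
```

Emit:
drive_tool(rows=[[0,0,-1,0,0,0,0],[0,0,-1,0,0,0,0]])

```text
time_s: 19.78
tcp_pos: [0.4619, -0.0832, 0.0377]
ee_rot: [[1.0, -0.007, 0.001], [-0.007, -1.0, 0.002], [0.001, -0.002, -1.0]]
wrist_force: [2.4, 13.0, 0.9]
gripper_width: 0.003
gripper_force: 6.5
```

Emit:
drive_tool(rows=[[0,0,-1,0,0,0,0],[0,0,0,0,0,0,0]])

```text
time_s: 19.95
tcp_pos: [0.4619, -0.0842, 0.0376]
ee_rot: [[1.0, -0.007, 0.001], [-0.007, -1.0, 0.002], [0.001, -0.002, -1.0]]
wrist_force: [2.0, 12.0, 1.2]
gripper_width: 0.006
gripper_force: 6.1
```

Emit:
drive_tool(rows=[[0,0,-1,0,0,0,0],[0,0,0,0,0,0,0]])

```text
time_s: 20.12
tcp_pos: [0.4619, -0.0851, 0.0376]
ee_rot: [[1.0, -0.007, 0.001], [-0.007, -1.0, 0.002], [0.001, -0.002, -1.0]]
wrist_force: [2.4, 13.1, 1.5]
gripper_width: 0.008
gripper_force: 6.5
```

Emit:
drive_tool(rows=[[0,0,-1,0,0,0,0],[0,0,0,0,0,0,0]])

```text
time_s: 20.28
tcp_pos: [0.4619, -0.086, 0.0376]
ee_rot: [[1.0, -0.007, 0.001], [-0.007, -1.0, 0.002], [0.001, -0.002, -1.0]]
wrist_force: [2.3, 13.3, 1.2]
gripper_width: 0.008
gripper_force: 6.8
```

```bash
python3 - <<'E'
from h import *
s=sense();print(s["time_s"],s["tcp_pos"],s["wrist_force"],s["gripper_force"])
c=capture("scene"); cv2.imwrite("pics/r3.png",cv2.resize(c["frame"][150:270,290:430,::-1],None,fx=5,fy=5,interpolation=2))
E
```

```text
20.2833 [ 0.46194896 -0.08598574  0.03764353] [ 2.26751763 13.32933483  1.21028953] 6.818604460568167
```

View pics/r3.png

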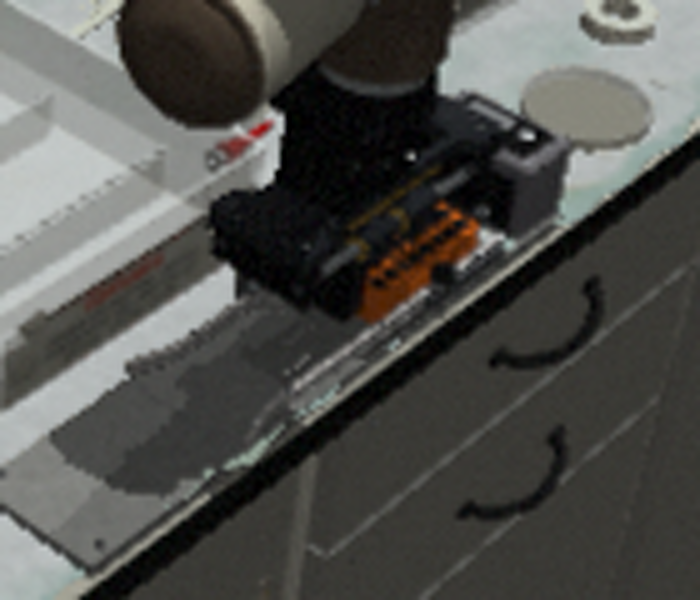

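The crop shows the block against the head at (420,265), with the flap hidden under the gripper. The force dropped at y≈-0.0835, which matches the flap springing shut. I go 2 mm more to reach the 14–17 N band.

Emit:
drive_tool(rows=[[0,0,-1,0,0,0,0],[0,0,-1,0,0,0,0],[0,0,0,0,0,0,0]])

```text
time_s: 20.58
tcp_pos: [0.4619, -0.0878, 0.0376]
ee_rot: [[1.0, -0.007, 0.001], [-0.007, -1.0, 0.002], [0.001, -0.002, -1.0]]
wrist_force: [2.5, 15.2, 1.3]
gripper_width: 0.009
gripper_force: 7.5
```

Emit:
drive_tool(rows=[[0,0,0,0,0,0,0],[0,0,0,0,0,0,0]])

```text
time_s: 20.75
tcp_pos: [0.4619, -0.0878, 0.0377]
ee_rot: [[1.0, -0.007, 0.001], [-0.007, -1.0, 0.002], [0.001, -0.002, -1.0]]
wrist_force: [1.5, 15.4, 1.9]
gripper_width: 0.003
gripper_force: 7.4
```

Emit:
drive_tool(rows=[[0,0,0.6,0,0,0,0],[0,0,0.6,0,0,0,0],[0,0,0.6,0,0,0,0],[0,0,0.6,0,0,0,0],[0,0,0.6,0,0,0,0]])

```text
time_s: 21.17
tcp_pos: [0.4619, -0.0858, 0.0376]
ee_rot: [[1.0, -0.007, 0.001], [-0.007, -1.0, 0.001], [0.001, -0.001, -1.0]]
wrist_force: [3.8, 6.3, 0.1]
gripper_width: 0.004
gripper_force: 3.5
```

Emit:
drive_tool(rows=[[0,0,0.6,0,0,0,0],[0,0,0.6,0,0,0,0],[0,0,0.6,0,0,0,0],[0,0,0.6,0,0,0,0],[0,0,0.6,0,0,0,0]])

```text
time_s: 21.58
tcp_pos: [0.4619, -0.0832, 0.0376]
ee_rot: [[1.0, -0.007, 0.001], [-0.007, -1.0, 0.0], [0.001, -0.0, -1.0]]
wrist_force: [3.2, 4.4, 0.1]
gripper_width: 0.006
gripper_force: 2.4
```

Emit:
drive_tool(rows=[[0,0,0.5,0,0,0,0],[0,0,0.5,0,0,0,0],[0,0,0.5,0,0,0,0],[0,0,0.5,0,0,0,0],[0,0,0.5,0,0,0,0]])

```text
time_s: 22.0
tcp_pos: [0.4614, -0.081, 0.0376]
ee_rot: [[1.0, -0.007, -0.0], [-0.007, -1.0, 0.0], [-0.0, -0.0, -1.0]]
wrist_force: [2.6, 3.6, 0.4]
gripper_width: 0.005
gripper_force: 1.9
```

Emit:
drive_tool(rows=[[0,0,0.5,0,0,0,0],[0,0,0.5,0,0,0,0],[0,0,0.5,0,0,0,0],[0,0,0.5,0,0,0,0],[0,0,0.5,0,0,0,0]])

```text
time_s: 22.42
tcp_pos: [0.4611, -0.0785, 0.0375]
ee_rot: [[1.0, -0.007, -0.001], [-0.007, -1.0, -0.0], [-0.001, 0.0, -1.0]]
wrist_force: [2.5, 2.4, 1.5]
gripper_width: 0.004
gripper_force: 1.4
```

Emit:
drive_tool(rows=[[0,0,0.5,0,0,0,0],[0,0,0.5,0,0,0,0],[0,0,0.5,0,0,0,0],[0,0,0.5,0,0,0,0],[0,0,0.5,0,0,0,0]])

```text
time_s: 22.83
tcp_pos: [0.4611, -0.076, 0.0374]
ee_rot: [[1.0, -0.007, -0.001], [-0.007, -1.0, -0.0], [-0.001, 0.0, -1.0]]
wrist_force: [1.3, 2.4, 0.6]
gripper_width: 0.006
gripper_force: 1.1
```

Emit:
drive_tool(rows=[[0,0,0.5,0,0,0,0],[0,0,0.5,0,0,0,0],[0,0,0.5,0,0,0,0],[0,0,0.5,0,0,0,0]])

```text
time_s: 23.17
tcp_pos: [0.4606, -0.0742, 0.0372]
ee_rot: [[1.0, -0.007, -0.002], [-0.007, -1.0, -0.0], [-0.002, 0.0, -1.0]]
wrist_force: [0.3, 0.2, -0.3]
gripper_width: 0.004
gripper_force: 0.0
```

Emit:
drive_tool(rows=[[0,0,0.5,0,0,0,0],[0,0,0.5,0,0,0,0],[0,0,0.5,0,0,0,0],[0,0,0.5,0,0,0,0]])

```text
time_s: 23.5
tcp_pos: [0.4614, -0.0719, 0.0375]
ee_rot: [[1.0, -0.007, -0.0], [-0.007, -1.0, -0.0], [-0.0, 0.0, -1.0]]
wrist_force: [0.4, 0.3, -0.7]
gripper_width: 0.007
gripper_force: 0.0
```

Emit:
drive_tool(rows=[[0,0,0.5,0,0,0,0],[0,0,0.5,0,0,0,0],[0,0,0.5,0,0,0,0],[0,0,0.5,0,0,0,0]])

```text
time_s: 23.83
tcp_pos: [0.4616, -0.0699, 0.0376]
ee_rot: [[1.0, -0.007, -0.0], [-0.007, -1.0, -0.0], [-0.0, 0.0, -1.0]]
wrist_force: [0.2, 0.3, -0.2]
gripper_width: 0.006
gripper_force: 0.0
```

The load fell to zero at y≈-0.075, where the shut flap should catch the block. I back out along the lane, rise and check.

Emit:
drive_tool(rows=[[0,0,4,0,0,0,0],[0,0,8,0,0,0,0],[0,0,12,0,0,0,0],[0,0,15,0,0,0,0],[0,0,20,0,0,0,0]])

```text
time_s: 24.25
tcp_pos: [0.4614, -0.0103, 0.0375]
ee_rot: [[1.0, -0.008, -0.0], [-0.008, -1.0, -0.0], [-0.0, 0.0, -1.0]]
wrist_force: [1.2, 0.4, 0.1]
gripper_width: 0.007
gripper_force: 0.0
```

Emit:
drive_tool(rows=[[0,0,20,10,0,0,0],[0,0,20,30,0,0,0],[0,0,30,25,0,0,0],[0,0,35,25,0,0,0],[0,0,35,20,0,0,0]])

```text
time_s: 24.67
tcp_pos: [0.4614, 0.1299, 0.1488]
ee_rot: [[1.0, -0.007, 0.002], [-0.007, -1.0, 0.001], [0.002, -0.001, -1.0]]
wrist_force: [0.8, -0.4, -0.7]
gripper_width: 0.005
gripper_force: 0.0
```

Emit:
drive_tool(rows=[[0,0,30,20,0,0,0],[0,0,30,20,0,0,0],[0,0,20,0,0,0,0],[0,0,0,0,0,0,0],[0,0,0,0,0,0,0]])

```text
time_s: 25.08
tcp_pos: [0.4608, 0.2091, 0.1865]
ee_rot: [[1.0, -0.005, -0.001], [-0.005, -1.0, -0.0], [-0.001, 0.0, -1.0]]
wrist_force: [-0.5, -0.6, -1.0]
gripper_width: 0.003
gripper_force: 0.0
```

```bash
python3 - <<'E'
from h import *
for n in("scene","top"):
    c=capture(n)
    if n=="scene": cv2.imwrite("pics/r4.png",cv2.resize(c["frame"][155:255,290:420,::-1],None,fx=6,fy=6,interpolation=2))
    for l in("block","flap"):
        for d in masks_of(l,c)[:2]:
            P=pts(c,d["region"]);
            if len(P):print(n,l,d["p"],len(P),np.percentile(P,[1,50,99],axis=0).round(3).tolist())
E
```

```text
scene block 0.79 551 [[0.435, -0.185, 0.017], [0.462, -0.125, 0.037], [0.499, -0.081, 0.042]]
top block 0.66 544 [[0.431, -0.188, 0.02], [0.462, -0.137, 0.037], [0.495, -0.088, 0.047]]
```

View pics/r4.png

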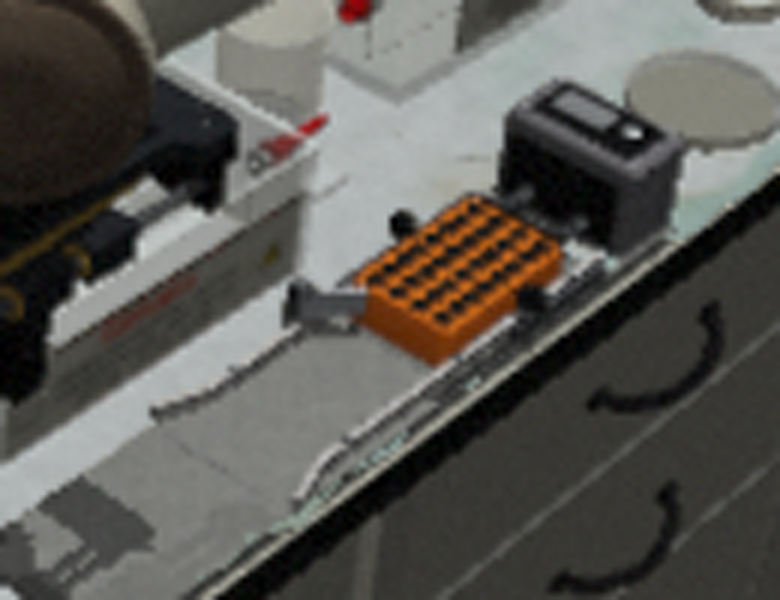

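The crop shows the flap shut at (335,300), with its edge against the block's rear. The block at (455,280) is seated against the head, and nothing else has moved. I hand in now.

```bash
python3 -c "
from station import *
print(finish_job())"
```

```text
the job is handed in; nothing more can be done
None
```

The block is in the lane, resting back against the shut flap, and I handed the job in at about 25 s; the push peaked near 15 N, with the head an estimated 16 mm along its 24 mm travel.

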